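Tare the kitchen scale with its thumbwheel

TASK

Stand the plain cup (the one with neither handle nor lid) upright in the middle of the scale's round pan, setting it down gently, and let go. Then, with one fingertip lightly on top of the small thumbwheel in front of the dial, roll it until the dial's broad zero mark lies under the needle again, so that the cup is tared. Do not press hard on the wheel, and leave the other kitchen things where they are.

Things in the scene. Friction and masses are not known exactly. Their poses are not given: they have to be found in the camera images.
- cup: Plain straight-sided white stoneware cup, open at the top, no handle, no lid: 62 mm outer diameter, 75 mm tall, wall 5 mm, 0.15 to 0.26 kg. Origin: centre of its underside; z up. It stands upright on the counter, in one of three places that it shares with the mug and the jar.
- scale: Dial kitchen scale, white, fixed to the counter: x -120 to 80 mm (-x side roughly faces the robot), y -150 to 150, top face 50 mm high. Origin on the counter. Pan centre at x -10, y 85 mm. Dial (white disc, radius 64, flat, facing up, under a clear cover 60.5 mm high) centred at x 12, y -60. Thumbwheel at x -90, y -60. Pressing on scale or wheel with over 10 N is too much.
- pan_top (a point): Centre of the top of the round steel pan (120 mm diameter), 74 mm above the counter when empty; z up. The pan sinks on a spring as it is loaded (300 N/m): 5 to 8.5 mm under the cup.
- pan (a joint): How far the pan has sunk, m: 0 empty, stop at 0.0145 (4.35 N). It should never be driven to 0.014.
- needle_tip (a point): Point on the black needle 55 mm from the dial's centre (near its long end), 55 mm above the counter. The needle turns about the dial's vertical axis: along the scale's +x with the pan empty, and clockwise seen from above under load, 130 rad per metre of pan travel.
- zero_mark (a point): The zero mark: a broad black bar (16 by 9 mm; the other ticks are thin) on the rotating dial plate, 55 mm from the dial's centre, under the path of the needle tip. The dial plate is turned by the thumbwheel.
- wheel_slot (a point): Point above the thumbwheel's axle, level with the tops (55 mm above the counter) of the two cheeks beside it (12 mm wide, 36 long, 21 mm gap); axes as the scale's. The black knurled wheel (40 mm diameter, crown 10 mm wide, axle along scale y) stands 3.5 to 12 mm above the cheek tops: the height differs each time and is not measured: feel for it. Too low and narrow to pinch.
- wheel (a joint): Turn of the wheel, rad, -2.5 to 6 (starts -0.5 to 0.7); grows as its top rolls towards the dial (scale +x); stays where left. 1 rad (20 mm of rim) turns the dial plate and zero mark 0.4 rad clockwise from above. The wheel has a soft tyre that gives 0.2 mm per N. Turning takes 3 N along the rim: pressed under about 4 N the finger slips; over 10 N total strains it.
- mug: White mug with a handle, 72 mm diameter, 85 mm tall. Origin: centre of the underside. Leave alone.
- jar: White jar with a steel lid, 68 mm diameter, 85 mm tall. Origin: centre of the underside. Leave alone.
- shaker: Steel salt shaker, 40 mm diameter, 74 mm tall, to the right of the scale. Origin: centre of the underside. Leave alone.
- oil: Green glass bottle, 64 mm diameter, 220 mm tall, to the right of the scale, beyond the shaker. Origin: centre of the underside. Leave alone.
- bowl: White bowl, 130 mm diameter, 55 mm tall, at the back left. Origin: centre of the underside. Leave alone.
- spoon: Wooden spoon, 200 mm long, lying behind the scale. Origin: under its middle. Leave alone.
- mill: Dark wooden pepper mill, 56 mm diameter, 140 mm tall, behind the scale. Origin: centre of the underside. Leave alone.

How it is judged:
By the outcome, as a careful person would: the job done as asked, in the order asked, and still so for the second after the job is handed in, with the robot touching nothing.
It also fails if it takes over 67 s, if anything falls off the work surface, if the arm or the gripper's body presses on something with over 40 N, if the wrist force passes 120 N, or if a joint passes its speed limit or range.

ROBOT

A 6-joint arm with a two-finger parallel gripper is mounted at the origin on the work surface. World frame = base frame: x ahead of the robot, y to its left, z up, the work surface at z = 0. Lengths are in mm, angles in rad, forces in N, time in s.
With the tool pointing down it reaches from about 400 to 925 mm from the base axis. Payload 12.5 kg.
Tool frame: the origin (TCP) lies at the very end of the fingers, on their centre line; the grasp point (between the pads) lies grip_depth behind it (grip_depth is the distance from the TCP to the grasp point, in mm); z points along the fingers, y is the line along which they close (so a half turn about z gives the same grasp; the last joint's range is limited). The gripper opens to 95 mm and grips with 3 to 60 N. Pads are 20 mm wide; open, the fingers measure 119 mm over their backs; the gripper's body (75 mm by 180 mm) begins 59 mm behind the grasp point.
Start: joints at [-1.24, 0.491, 1.559, -0, 1.092, -0.106], TCP at [264.426, -566.327, 214.661] pointing down, gripper open.
Joint ranges: [-3.1, 3.1], [-0.84, 2.19], [0.05, 2.79], [-1.13, 4.28], [0.06, 2.93], [-2.69, 2.69]. Speed limits (rad/s): [2.22, 2.22, 2.79, 3.14, 3.14, 3.14].

INTERFACE

Orientations are given as [roll, pitch, yaw] about the fixed x, y, z axes, in that order (R = Rz(yaw) Ry(pitch) Rx(roll)).
In Python, from cell import state, read_camera, job_done, grip_depth gives the robot as it stands.
- The arm moves only by the tool drive_tool, never from a script. Its argument "targets" is a list of rows, each an object with "jaw": the opening, from 0 (shut) to 1 (fully open); "travel": the shift along the tool's x, y, z in m, a list of three; "twist": the turn about the tool's z in rad. In form: [{"jaw": jaw, "travel": [tx, ty, tz], "twist": twist}, ...]. A call has 1 to 8 rows; each row is the pose to reach, as a shift and turn from the pose commanded when the call began, along the tool's axes at that moment; what a row does not reach only later rows make up. A row lasts 1/12 s, in which the tool goes at most 41.7 mm and 7.16 degrees, less where a joint would pass 70% of its speed; a pose out of reach is approached as far as the arm can. A call with a gripper value outside its range is refused whole. The fingers move at their own pace and stop on an object; the grip force is fixed at half the most. Time passes only in rows, so rows that repeat a pose let the fingers close. It gives the time, the measured TCP pose, the force, the opening and the grip force at its end, in the units of the state.
- state(): the state, without advancing time (a new reading comes with each control period).
- read_camera(name): name is "side" or "top" or "wrist"; returns a dict with "frame" (420x560x3 uint8, red, green, blue), "fx", "fy", "cx", "cy" (pixels), "R" (3x3) and "t" (3): a world point X has camera coordinates R X + t. Camera axes: x right, y down, z forward; pixel columns grow to the right and rows downward; lengths in mm; the calibration is good to about 2 mm. A picture is of the moment at which its call begins. There is no depth.
- job_done(): hands the job in; it is judged then, once.
The state is a dict: "t": time; "joints": joint angles; "qvel": joint speeds; "tau": joint torques, N m; "eef_pos": TCP position; "tcp_rot": TCP orientation; "ft_force": force on the tool from outside, world axes, zero at the start; "moment": the same for the moment, N m; "opening": opening from 0.0 (shut) to 1.0 (fully open); "grip_force": force on a finger pad.
Only numpy, scipy, OpenCV 4.12 (cv2) and the standard library are available. Lean on these libraries where they do the work, as an engineer would, in place of code of your own. Each camera call takes 0.05 s, during which the arm holds its last target. There are 200 camera calls.

## Working session

There is one attempt and no reset: what is moved stays moved. The work goes in short steps, Python scripts to look and compute and a tool call to move; the robot and the scene stay as the last step left them, time stands still between calls to the robot, and variables do not carry over. Pictures are saved under pics/ and viewed, at most 13 in all, crops included, and the job is handed in when it is done.

Besides the shell and the picture viewer there is one more tool, called after "Emit:" as name([rows], argument=value, ...), one row to a line, values as JSON. drive_tool: Moves the arm, as the interface text tells. Its arguments: {"type":"object","properties":{"targets":{"type":"array"}},"required":["targets"]}

```bash
mkdir -p pics
python3 - <<'E'
from cell import *
import cv2,numpy as np
s=state();print(s,grip_depth)
for n in("top","side"):
    c=read_camera(n);cv2.imwrite(f"pics/{n}0.png",cv2.cvtColor(c["frame"],cv2.COLOR_RGB2BGR));print(n,c["fx"],c["cx"],c["cy"],np.array(c["R"]).round(3).tolist(),c["t"])
E
```

```text
{'t': 0.0, 'joints': array([-1.23960123e+00,  4.91582308e-01,  1.55945711e+00, -7.68915604e-06,
        1.09170235e+00, -1.05624627e-01]), 'qvel': array([-8.70885237e-04, -1.12073286e-04,  2.00667951e-04, -6.18654724e-05,
        6.47127029e-04,  3.05419939e-04]), 'tau': array([-1.37470306e-03, -6.12649655e+01, -2.58181626e+01,  6.91825664e-02,
        4.81887453e-02, -8.40079042e-05]), 'eef_pos': array([ 264.33623172, -566.07513096,  214.04497858]), 'tcp_rot': array([-3.14044922e+00, -1.14367901e-04,  4.36823202e-01]), 'ft_force': array([-0.36402908,  0.21602991, -0.60132507]), 'moment': array([ 0.07110444,  0.03292246, -0.12530717]), 'grip_force': 0.0, 'opening': 0.9990197144612357} 18.8
top 514.3349100905419 279.6049513825602 213.58224215268257 [[-0.016, -1.0, -0.026], [-0.996, 0.019, -0.092], [0.092, 0.025, -0.995]] [  -3.80425166  584.51292179 1259.04330373]
side 456.10922840876015 270.50228444864615 209.904050821654 [[-0.691, -0.723, 0.014], [-0.395, 0.361, -0.845], [0.606, -0.589, -0.535]] [ 404.32843947  307.48990165 1065.05212131]
```

View pics/top0.png

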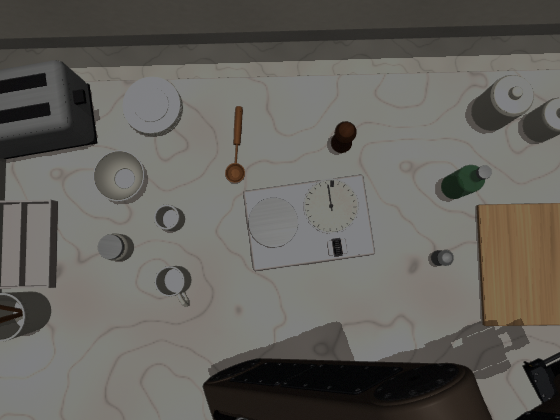

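View pics/side0.png

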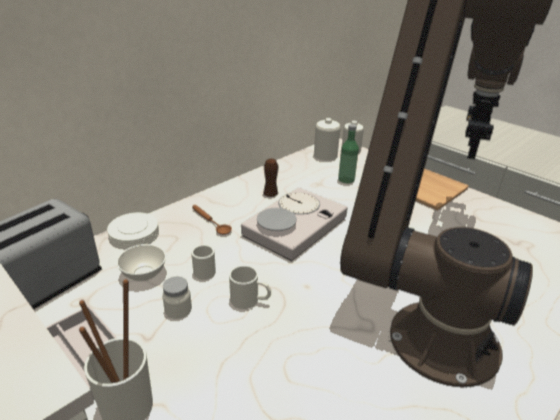

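The top picture shows the cup at about (170,217), the mug at (175,282), the jar at (112,246), the scale's corners at (244,191), (363,175), (374,253) and (254,270), the dial at (330,206) and the wheel at (337,246). The side picture agrees: the cup is at (203,262).

```bash
cat > h.py <<'E'
from cell import *
import cv2,numpy as np
def ray(c,u,v,z):
    R=np.array(c["R"]);t=np.array(c["t"]);o=-R.T@t
    d=R.T@np.array([(u-c["cx"])/c["fx"],(v-c["cy"])/c["fy"],1]);return o+d*(z-o[2])/d[2]
def proj(c,X):
    p=np.array(c["R"])@np.array(X)+np.array(c["t"]);return p[:2]/p[2]*[c["fx"],c["fy"]]+[c["cx"],c["cy"]]
def bgr(c): return cv2.cvtColor(c["frame"],cv2.COLOR_RGB2BGR)
E
python3 - <<'E'
from h import *
c=read_camera("top");f=bgr(c)
for p in[(244,191),(363,175),(374,253),(254,270)]:print(p,ray(c,*p,50).round(1))
for n,p,z in(("pan",(273,222),74),("dial",(330,207),55),("wheel",(337,246),60),("cup",(171,217),75)):print(n,ray(c,*p,z).round(1))
a=cv2.resize(f[165:275,240:380],None,fx=4,fy=4,interpolation=cv2.INTER_CUBIC)
b=cv2.resize(f[195:240,145:200],None,fx=4,fy=4,interpolation=cv2.INTER_CUBIC)
b=cv2.copyMakeBorder(b,0,a.shape[0]-b.shape[0],0,0,cv2.BORDER_CONSTANT)
cv2.imwrite("pics/z1.png",np.clip(np.hstack([a,b])*1.5,0,255).astype(np.uint8))
E
```

```text
(244, 191) [639.9  72.4  50. ]
(363, 175) [ 673.7 -221.5   50. ]
(374, 253) [ 481.9 -242.1   50. ]
(254, 270) [445.5  49.9  50. ]
pan [559.9   1.   74. ]
dial [ 595.6 -138.1   55. ]
wheel [ 500.1 -152.2   60. ]
cup [576.5 247.6  75. ]
```

View pics/z1.png

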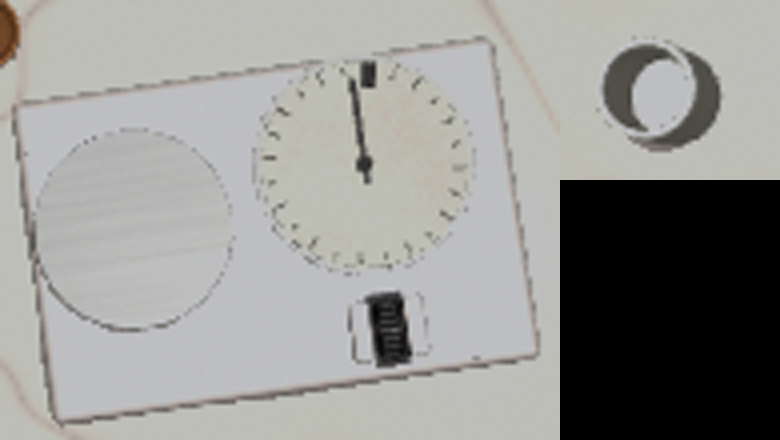

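The zoom gives the scale's yaw as about 0.118 and its origin as about (580,-83). The pan is at (560,0.5), the dial centre at (599,-141), the wheel at (498,-153) and the cup at about (577,255). The zero mark (368,74) is slightly clockwise of the needle (352,80), so the wheel must roll in the + direction.

```bash
cat >> h.py <<'E'
from scipy.spatial.transform import Rotation
def go(X,yaw=None):
    s=state();R=Rotation.from_euler("xyz",s["tcp_rot"]).as_matrix()
    print("travel",((R.T@(np.array(X)-s["eef_pos"]))/1000).round(4),"twist",None if yaw is None else round(s["tcp_rot"][2]-yaw,3),"ft",s["ft_force"].round(2))
E
python3 -c "
from h import *
go((577,255,215),0.118)"
```

```text
travel [ 6.307e-01 -6.118e-01 -2.000e-04] twist 0.319 ft [ 0.9   0.57 -0.35]
```

Emit:
drive_tool([
  {"jaw": 1,"travel": [0.631,-0.612,0],"twist": 0.319},
  {"jaw": 1,"travel": [0.631,-0.612,0],"twist": 0.319},
  {"jaw": 1,"travel": [0.631,-0.612,0],"twist": 0.319},
  {"jaw": 1,"travel": [0.631,-0.612,0],"twist": 0.319},
  {"jaw": 1,"travel": [0.631,-0.612,0],"twist": 0.319},
  {"jaw": 1,"travel": [0.631,-0.612,0],"twist": 0.319},
  {"jaw": 1,"travel": [0.631,-0.612,0],"twist": 0.319},
  {"jaw": 1,"travel": [0.631,-0.612,0],"twist": 0.319},
])

```text
t: 0.82
eef_pos: [383.2, -252.9, 214.7]
tcp_rot: [3.141, -0.0, 0.117]
ft_force: [1.4, 0.2, -0.2]
opening: 1.001
grip_force: 0.0
```

```bash
python3 -c "
from h import *
print(state()['tcp_rot']);go((577,255,215),0.118)"
```

```text
[ 3.14145948e+00 -1.23883241e-04  1.17361440e-01]
travel [ 2.519e-01 -4.817e-01 -4.000e-04] twist -0.001 ft [ 1.41  0.22 -0.19]
```

Emit:
drive_tool([
  {"jaw": 1,"travel": [0.25,-0.48,0],"twist": 0},
  {"jaw": 1,"travel": [0.25,-0.48,0],"twist": 0},
  {"jaw": 1,"travel": [0.25,-0.48,0],"twist": 0},
  {"jaw": 1,"travel": [0.25,-0.48,0],"twist": 0},
  {"jaw": 1,"travel": [0.25,-0.48,0],"twist": 0},
  {"jaw": 1,"travel": [0.25,-0.48,0],"twist": 0},
  {"jaw": 1,"travel": [0.25,-0.48,0],"twist": 0},
  {"jaw": 1,"travel": [0.25,-0.48,0],"twist": 0},
])

```text
t: 1.48
eef_pos: [501.5, 59.1, 214.6]
tcp_rot: [3.141, -0.0, 0.118]
ft_force: [1.1, -0.0, 0.2]
opening: 1.002
grip_force: 0.0
```

```bash
python3 -c "
from h import *
go((577,255,215),0.118)"
```

```text
travel [ 0.0981 -0.1857 -0.0004] twist -0.0 ft [ 1.13 -0.02  0.19]
```

Emit:
drive_tool([
  {"jaw": 1,"travel": [0.098,-0.186,0],"twist": 0},
  {"jaw": 1,"travel": [0.098,-0.186,0],"twist": 0},
  {"jaw": 1,"travel": [0.098,-0.186,0],"twist": 0},
  {"jaw": 1,"travel": [0.098,-0.186,0],"twist": 0},
  {"jaw": 1,"travel": [0.098,-0.186,0],"twist": 0},
  {"jaw": 1,"travel": [0.098,-0.186,0],"twist": 0},
  {"jaw": 1,"travel": [0.098,-0.186,0],"twist": 0},
  {"jaw": 1,"travel": [0.098,-0.186,0],"twist": 0},
])

```text
t: 2.15
eef_pos: [576.2, 252.8, 214.1]
tcp_rot: [3.141, 0.001, 0.118]
ft_force: [-0.7, -0.1, -0.2]
opening: 1.0
grip_force: 0.0
```

Run:
```python
from h import *
c=read_camera("wrist");cv2.imwrite("pics/w2.png",bgr(c));print(state()["eef_pos"],proj(c,(577,255,75)))
R=np.array(c["R"]);print((-R.T@np.array(c["t"])).round(1),R.round(2).tolist())
```

```text
[576.25576172 252.22110707 214.35715499] [269.79577163 199.90074117]
[652.6 262.5 384.9] [[0.12, -0.99, 0.0], [-0.96, -0.11, 0.27], [-0.27, -0.03, -0.96]]
```

View pics/w2.png

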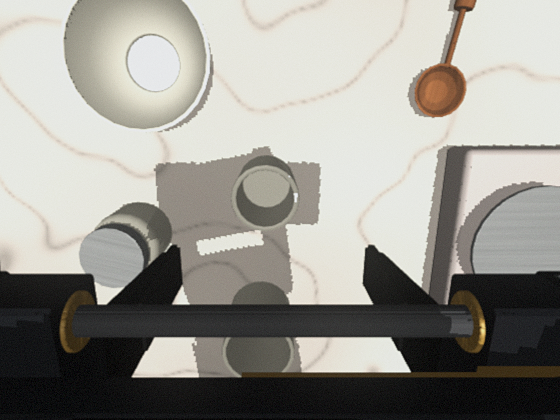

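The wrist picture shows the cup's rim centred at about (266,192), spanning columns 233–299, with both finger tips to either side at row 250.

Run:
```python
from h import *
c=read_camera("wrist")
for u,v in((266,192),(233,192),(299,192),(266,157),(266,228)):print(ray(c,u,v,75).round(1))
p=ray(c,266,192,75);print(state()["eef_pos"]);go((p[0],p[1],36),0.118)
```

```text
[583.9 258.6  75. ]
[580.4 288.   75. ]
[587.4 229.2  75. ]
[614.9 262.2  75. ]
[550.1 254.8  75. ]
[576.38543679 251.91895155 214.63898966]
travel [ 0.0083 -0.0059  0.1786] twist -0.001 ft [-0.05 -0.35 -0.44]
```

Emit:
drive_tool([
  {"jaw": 1,"travel": [0.007,-0.0055,0.04],"twist": 0},
  {"jaw": 1,"travel": [0.007,-0.0055,0.07],"twist": 0},
  {"jaw": 1,"travel": [0.007,-0.0055,0.1],"twist": 0},
  {"jaw": 1,"travel": [0.007,-0.0055,0.13],"twist": 0},
  {"jaw": 1,"travel": [0.007,-0.0055,0.155],"twist": 0},
  {"jaw": 1,"travel": [0.007,-0.0055,0.178],"twist": 0},
  {"jaw": 1,"travel": [0.007,-0.0055,0.178],"twist": 0},
  {"jaw": 1,"travel": [0.007,-0.0055,0.178],"twist": 0},
])

```text
t: 2.92
eef_pos: [582.8, 258.2, 36.6]
tcp_rot: [3.141, 0.002, 0.116]
ft_force: [0.1, -0.5, 0.3]
opening: 1.001
grip_force: 0.0
```

Emit:
drive_tool([
  {"jaw": 0.5,"travel": [0,0,0],"twist": 0},
  {"jaw": 0.5,"travel": [0,0,0],"twist": 0},
  {"jaw": 0.5,"travel": [0,0,0],"twist": 0},
  {"jaw": 0.5,"travel": [0,0,0],"twist": 0},
  {"jaw": 0.5,"travel": [0,0,0],"twist": 0},
  {"jaw": 0.5,"travel": [0,0,0],"twist": 0},
  {"jaw": 0.5,"travel": [0,0,0],"twist": 0},
  {"jaw": 0.5,"travel": [0,0,0],"twist": 0},
])

```text
t: 3.58
eef_pos: [583.1, 259.5, 37.1]
tcp_rot: [-3.141, -0.001, 0.118]
ft_force: [-2.2, -0.6, 5.2]
opening: 0.637
grip_force: 29.9
```

Emit:
drive_tool([
  {"jaw": 0.5,"travel": [0,0,-0.01],"twist": 0},
  {"jaw": 0.5,"travel": [0,0,-0.03],"twist": 0},
  {"jaw": 0.5,"travel": [0,0,-0.06],"twist": 0},
  {"jaw": 0.5,"travel": [0,0,-0.09],"twist": 0},
  {"jaw": 0.5,"travel": [0,0,-0.11],"twist": 0},
  {"jaw": 0.5,"travel": [0,0,-0.12],"twist": 0},
  {"jaw": 0.5,"travel": [0,0,-0.12],"twist": 0},
  {"jaw": 0.5,"travel": [0,0,-0.12],"twist": 0},
])

```text
t: 4.25
eef_pos: [582.6, 259.2, 156.1]
tcp_rot: [3.141, 0.001, 0.118]
ft_force: [-0.3, -0.6, -2.6]
opening: 0.638
grip_force: 29.9
```

Run:
```python
from h import *
c=read_camera("wrist");cv2.imwrite("pics/w3.png",bgr(c));s=state();p=s["eef_pos"];print(p,s["ft_force"],s["grip_force"],proj(c,(p[0],p[1],p[2]+38)))
go((560.2,0.5,157),0.118)
```

```text
[582.35514627 259.16056298 155.27568037] [-1.20867784 -0.50365908 -1.85319399] 29.89966945722699 [272.81502801 302.04661982]
travel [-0.0524  0.2543 -0.0015] twist -0.0 ft [-1.21 -0.5  -1.85]
```

View pics/w3.png

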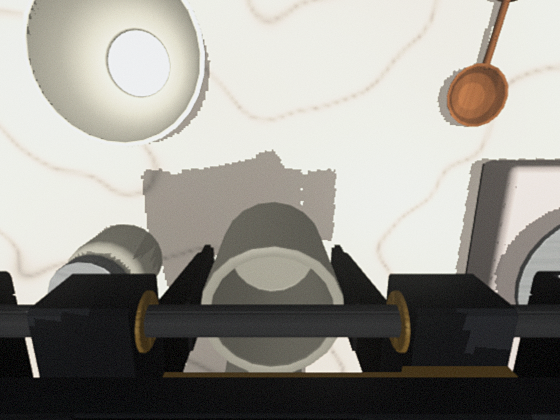

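The cup is held. Its rim is centred at about (273,306), against an expected (273,302), so it sits on the tool axis.

Emit:
drive_tool([
  {"jaw": 0.5,"travel": [-0.003,0.015,0],"twist": 0},
  {"jaw": 0.5,"travel": [-0.01,0.05,0],"twist": 0},
  {"jaw": 0.5,"travel": [-0.018,0.087,0],"twist": 0},
  {"jaw": 0.5,"travel": [-0.026,0.125,0],"twist": 0},
  {"jaw": 0.5,"travel": [-0.034,0.165,0],"twist": 0},
  {"jaw": 0.5,"travel": [-0.042,0.205,0],"twist": 0},
  {"jaw": 0.5,"travel": [-0.049,0.239,0],"twist": 0},
  {"jaw": 0.5,"travel": [-0.0524,0.2543,0],"twist": 0},
])

```text
t: 4.97
eef_pos: [559.5, -3.5, 155.3]
tcp_rot: [3.141, 0.003, 0.115]
ft_force: [0.9, -0.4, -1.7]
opening: 0.638
grip_force: 29.9
```

Emit:
drive_tool([
  {"jaw": 0.5,"travel": [0,0,0],"twist": 0},
  {"jaw": 0.5,"travel": [0,0,0.01],"twist": 0},
  {"jaw": 0.5,"travel": [0,0,0.025],"twist": 0},
  {"jaw": 0.5,"travel": [0,0,0.032],"twist": 0},
  {"jaw": 0.5,"travel": [0,0,0.034],"twist": 0},
  {"jaw": 0.5,"travel": [0,0,0.034],"twist": 0},
  {"jaw": 0.5,"travel": [0,0,0.034],"twist": 0},
  {"jaw": 0.5,"travel": [0,0,0.034],"twist": 0},
])

```text
t: 5.63
eef_pos: [561.1, 1.0, 123.0]
tcp_rot: [3.141, -0.001, 0.118]
ft_force: [0.1, 0.5, -2.0]
opening: 0.636
grip_force: 29.9
```

Run:
```python
from h import *
c=read_camera("top");a=cv2.resize(bgr(c)[165:275,240:380],None,fx=4,fy=4,interpolation=cv2.INTER_CUBIC)
w=read_camera("wrist");cv2.imwrite("pics/w4.png",np.hstack([cv2.resize(bgr(w),(500,375)),cv2.resize(a,(300,236))[:].copy() if 0 else cv2.copyMakeBorder(cv2.resize(a,(300,236)),0,139,0,0,cv2.BORDER_CONSTANT)]))
s=state();print(s["eef_pos"],s["ft_force"],s["tcp_rot"]);print(proj(w,(560.2,0.5,74))*500/560)
fs=[state()["ft_force"]]
for _ in range(4): read_camera("top");fs.append(state()["ft_force"])
print(np.mean(fs,0));go((560.2,0.5,111),.118)
```

```text
[561.08197157   0.85032756 123.11014695] [ 0.03322969  1.5094152  -3.50668029] [ 3.14128327e+00 -8.96144064e-04  1.18123546e-01]
[243.58535244 210.29206632]
[-1.45481291e-01 -2.03089014e-03 -2.83584597e+00]
travel [-0.0007  0.0001  0.0119] twist -0.0 ft [-0.51  0.23 -2.89]
```

View pics/w4.png

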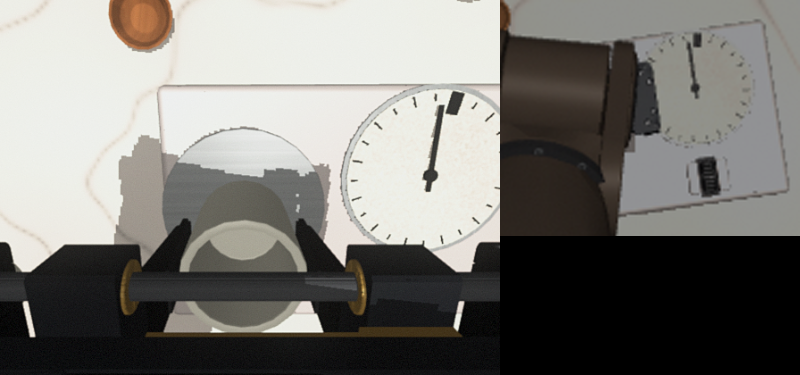

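The pan in the wrist view spans columns 163–326 (centre 244, expected 243.6), so the cup is over its middle. I'll lower it gently and use the needle as the load gauge.

Emit:
drive_tool([
  {"jaw": 0.5,"travel": [-0.001,0,0.005],"twist": 0},
  {"jaw": 0.5,"travel": [-0.001,0,0.009],"twist": 0},
  {"jaw": 0.5,"travel": [-0.001,0,0.011],"twist": 0},
  {"jaw": 0.5,"travel": [-0.001,0,0.012],"twist": 0},
  {"jaw": 0.5,"travel": [-0.001,0,0.013],"twist": 0},
  {"jaw": 0.5,"travel": [-0.001,0,0.014],"twist": 0},
  {"jaw": 0.5,"travel": [-0.001,0,0.015],"twist": 0},
  {"jaw": 0.5,"travel": [-0.001,0,0.016],"twist": 0},
])

```text
t: 6.6
eef_pos: [559.9, 0.6, 106.6]
tcp_rot: [3.141, -0.0, 0.118]
ft_force: [-0.3, 0.8, -0.6]
opening: 0.635
grip_force: 29.9
```

```bash
cat >> h.py <<'E'
D0=np.array((599.1,-141.1,55.));YAW=0.118
def dial(name="wrist"):
    """mean angle (cw from scale +x, rad) of needle and zero mark by rectifying the dial, and its mask"""
    c=read_camera(name);n=400;k=2.0
    src=np.float32([[0,0],[n,0],[n,n]+[] if 0 else [n,n],[0,n]])
    def w(u,v):
        a=(n/2-v)/k;b=(n/2-u)/k # up = +x scale, left = +y
        return D0+[a*np.cos(YAW)-b*np.sin(YAW),a*np.sin(YAW)+b*np.cos(YAW),0]
    dst=np.float32([proj(c,w(*p)) for p in src])
    return cv2.warpPerspective(bgr(c),cv2.getPerspectiveTransform(dst,src),(n,n)),c
E
python3 - <<'E'
from h import *
im,c=dial();cv2.imwrite("pics/d5.png",np.hstack([im,cv2.resize(bgr(c),(400,300)) if 0 else cv2.copyMakeBorder(cv2.resize(bgr(c),(400,300)),0,100,0,0,cv2.BORDER_CONSTANT)]))
fs=[]
for _ in range(4): read_camera("top");fs.append(state()["ft_force"])
print(np.mean(fs,0),state()["eef_pos"])
E
```

```text
[-1.21087414  0.12108568 -0.93059058] [5.59858028e+02 5.53170503e-01 1.06712444e+02]
```

View pics/d5.png

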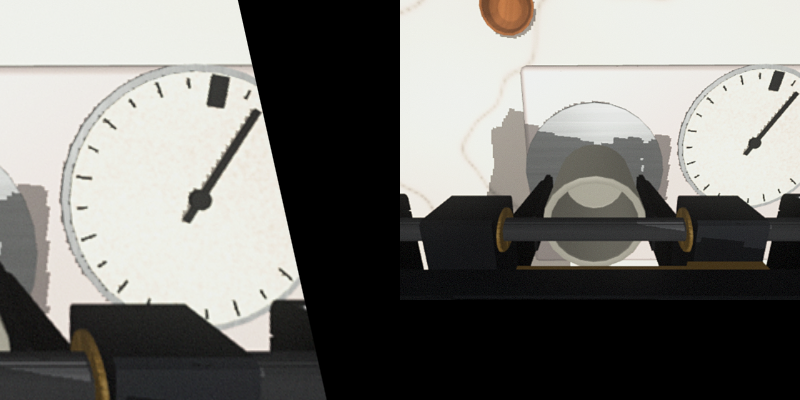

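The rectified dial is centred as predicted at (200,200). The needle tip at (258,112) is 0.58 rad clockwise, which is 4.5 mm of sink. The zero mark at (218,92) is at 0.165 rad. I'll lower about 2 mm more, then release.

Emit:
drive_tool([
  {"jaw": 0.5,"travel": [0,0,0.001],"twist": 0},
  {"jaw": 0.5,"travel": [0,0,0.002],"twist": 0},
  {"jaw": 0.5,"travel": [0,0,0.002],"twist": 0},
  {"jaw": 0.5,"travel": [0,0,0.002],"twist": 0},
  {"jaw": 0.8,"travel": [0,0,0.002],"twist": 0},
  {"jaw": 0.85,"travel": [0,0,0.002],"twist": 0},
  {"jaw": 0.9,"travel": [0,0,0.002],"twist": 0},
  {"jaw": 0.9,"travel": [0,0,0.002],"twist": 0},
])

```text
t: 7.52
eef_pos: [559.9, 0.6, 104.7]
tcp_rot: [3.141, -0.0, 0.118]
ft_force: [-0.1, -0.7, -0.1]
opening: 0.855
grip_force: 0.0
```

Emit:
drive_tool([
  {"jaw": 0.9,"travel": [0,0,0],"twist": 0},
  {"jaw": 0.9,"travel": [0,0,0],"twist": 0},
  {"jaw": 0.9,"travel": [0,0,-0.005],"twist": 0},
  {"jaw": 0.9,"travel": [0,0,-0.02],"twist": 0},
  {"jaw": 0.9,"travel": [0,0,-0.05],"twist": 0},
  {"jaw": 0.9,"travel": [0,0,-0.085],"twist": 0},
  {"jaw": 0.9,"travel": [0,0,-0.12],"twist": 0},
  {"jaw": 0.9,"travel": [0,0,-0.14],"twist": 0},
])

```text
t: 8.18
eef_pos: [560.5, 0.5, 248.7]
tcp_rot: [3.141, -0.004, 0.118]
ft_force: [-0.4, 0.1, -0.0]
opening: 0.901
grip_force: 0.0
```

Run:
```python
from h import *
# finger centre is 29.8 mm from TCP for a 47.5 mm opening (+12/2); finger at +y scale on the wheel -> TCP at scale y -60-29.8
y=-60-29.8; x=-100
c,s=np.cos(YAW),np.sin(YAW)
X=(580.1+x*c-y*s,-82.9+x*s+y*c)
print(X);go((*X,220),.118)
```

```text
(np.float64(491.3672189528908), np.float64(-183.84817268106332))
travel [-0.0904  0.175   0.0285] twist -0.0 ft [-0.4   0.1  -0.02]
```

Emit:
drive_tool([
  {"jaw": 0.5,"travel": [-0.0904,0.175,0.0],"twist": 0},
  {"jaw": 0.5,"travel": [-0.0904,0.175,0.0],"twist": 0},
  {"jaw": 0.5,"travel": [-0.0904,0.175,0.03],"twist": 0},
  {"jaw": 0.5,"travel": [-0.0904,0.175,0.06],"twist": 0},
  {"jaw": 0.5,"travel": [-0.0904,0.175,0.1],"twist": 0},
  {"jaw": 0.5,"travel": [-0.0904,0.175,0.13],"twist": 0},
  {"jaw": 0.5,"travel": [-0.0904,0.175,0.13],"twist": 0},
  {"jaw": 0.5,"travel": [-0.0904,0.175,0.13],"twist": 0},
])

```text
t: 8.85
eef_pos: [488.6, -184.3, 111.3]
tcp_rot: [-3.138, 0.005, 0.116]
ft_force: [-1.2, 0.6, 0.3]
opening: 0.503
grip_force: 0.0
```

Run:
```python
from h import *
im,c=dial();cv2.imwrite("pics/d6.png",np.hstack([im,cv2.copyMakeBorder(cv2.resize(bgr(c),(400,300)),0,100,0,0,cv2.BORDER_CONSTANT)]))
s=state();print(s["eef_pos"],s["opening"],s["ft_force"])
g=cv2.cvtColor(bgr(c),cv2.COLOR_BGR2GRAY);cv2.imwrite("pics/d6full.png",g)
o=np.array((497.8,-153.1));print("wheel proj in 400-wide pic",proj(c,(*o,62))*400/560, "finger tip", proj(c,(s["eef_pos"][0]-29.8*np.sin(YAW),s["eef_pos"][1]+29.8*np.cos(YAW),s["eef_pos"][2]))*400/560)
```

```text
[ 489.84667204 -184.039262    113.61009715] 0.5008435231220865 [-0.9890989   0.39680283  0.06470223]
wheel proj in 400-wide pic [161.81838408 153.49688705] finger tip [153.39372111 188.9314745 ]
```

View pics/d6.png

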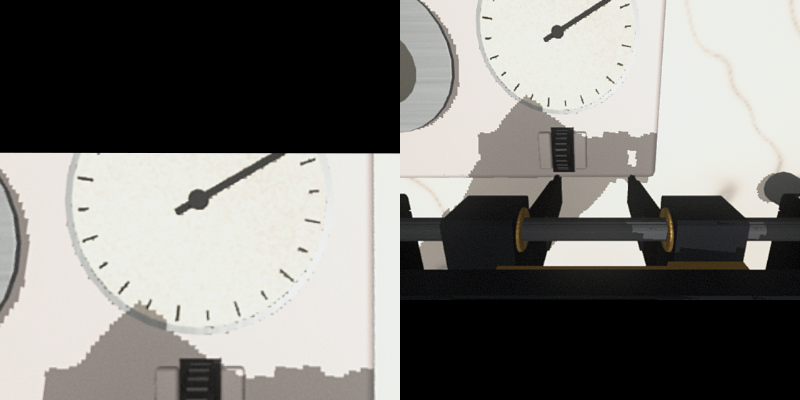

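The needle is at about 1.07 rad clockwise (8.2 mm sink). The wheel shows at (563,150) and the finger at (557,178) in the right-hand panel. I need about 0.90 rad of dial, or 2.25 rad of wheel (45 mm), in three strokes. Going to the start of the first stroke, just above the wheel.

Emit:
drive_tool([
  {"jaw": 0.5,"travel": [0.0055,-0.002,0.015],"twist": 0},
  {"jaw": 0.5,"travel": [0.0055,-0.002,0.03],"twist": 0},
  {"jaw": 0.5,"travel": [0.0055,-0.002,0.038],"twist": 0},
  {"jaw": 0.5,"travel": [0.0055,-0.002,0.044],"twist": 0},
  {"jaw": 0.5,"travel": [0.0055,-0.002,0.044],"twist": 0},
  {"jaw": 0.5,"travel": [0.0055,-0.002,0.044],"twist": 0},
  {"jaw": 0.5,"travel": [0.0055,-0.002,0.044],"twist": 0},
  {"jaw": 0.5,"travel": [0.0055,-0.002,0.044],"twist": 0},
])

```text
t: 9.57
eef_pos: [496.2, -181.3, 71.4]
tcp_rot: [3.141, -0.001, 0.118]
ft_force: [-0.1, 0.4, -0.0]
opening: 0.499
grip_force: 0.0
```

```bash
cat >> h.py <<'E'
def rest(n=5):
    f=[];p=[]
    for _ in range(n): read_camera("top");s=state();f.append(s["ft_force"]);p.append(s["eef_pos"])
    f=np.array(f);p=np.mean(p,0);d=p[:2]-[580.1,-82.9];c,s=np.cos(YAW),np.sin(YAW)
    print("F",f.mean(0).round(2),"sd",f.std(0).round(2),"scale xy",(c*d[0]+s*d[1]).round(1),(-s*d[0]+c*d[1]).round(1),"z",p[2].round(2))
E
python3 - <<'E'
from h import *
rest()
c=read_camera("wrist");im=bgr(c);cv2.imwrite("pics/w7.png",cv2.resize(im[130:330,130:400],None,fx=2.9,fy=2.9,interpolation=cv2.INTER_CUBIC))
E
```

```text
F [-0.27 -0.13  0.04] sd [0.7  0.17 0.51] scale xy -95.1 -87.8 z 71.04
```

View pics/w7.png

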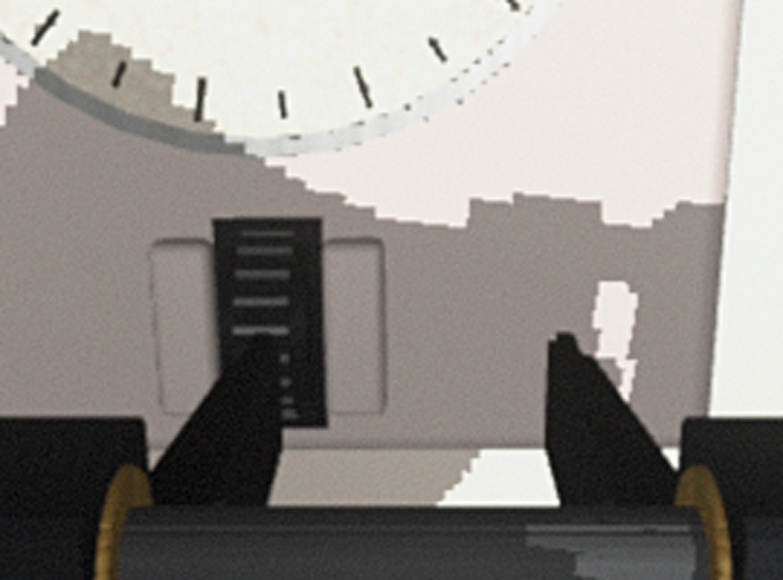

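The fingertip (columns 248–282) is centred over the crown (235–293). Now feeling downward.

Emit:
drive_tool([
  {"jaw": 0.5,"travel": [0,0,0.002],"twist": 0},
  {"jaw": 0.5,"travel": [0,0,0.003],"twist": 0},
  {"jaw": 0.5,"travel": [0,0,0.004],"twist": 0},
  {"jaw": 0.5,"travel": [0,0,0.0045],"twist": 0},
  {"jaw": 0.5,"travel": [0,0,0.005],"twist": 0},
  {"jaw": 0.5,"travel": [0,0,0.005],"twist": 0},
])

```text
t: 10.37
eef_pos: [495.8, -181.2, 65.5]
tcp_rot: [-3.142, 0.0, 0.118]
ft_force: [0.2, -0.4, 0.2]
opening: 0.497
grip_force: 0.0
```

Emit:
drive_tool([
  {"jaw": 0.5,"travel": [0,0,0.0005],"twist": 0},
  {"jaw": 0.5,"travel": [0,0,0.001],"twist": 0},
  {"jaw": 0.5,"travel": [0,0,0.001],"twist": 0},
  {"jaw": 0.5,"travel": [0,0,0.001],"twist": 0},
])

```text
t: 10.7
eef_pos: [495.9, -181.2, 64.6]
tcp_rot: [3.141, -0.0, 0.118]
ft_force: [-0.0, 0.0, 0.6]
opening: 0.498
grip_force: 0.1
```

Emit:
drive_tool([
  {"jaw": 0.5,"travel": [0,0,0.0005],"twist": 0},
  {"jaw": 0.5,"travel": [0,0,0.001],"twist": 0},
  {"jaw": 0.5,"travel": [0,0,0.001],"twist": 0},
  {"jaw": 0.5,"travel": [0,0,0.001],"twist": 0},
])

```text
t: 11.03
eef_pos: [496.0, -181.3, 63.8]
tcp_rot: [3.141, -0.0, 0.118]
ft_force: [0.6, 0.4, 4.5]
opening: 0.5
grip_force: 1.8
```

```bash
python3 -c "
from h import *
rest()"
```

```text
F [0.28 0.16 3.54] sd [0.53 0.68 0.09] scale xy -95.1 -87.8 z 63.76
```

Contact at 3.5 N. Adding 0.5 mm for about 6 N, then rolling 15 mm forward.

Emit:
drive_tool([
  {"jaw": 0.5,"travel": [0,0,0.0005],"twist": 0},
  {"jaw": 0.5,"travel": [0,0,0.0005],"twist": 0},
  {"jaw": 0.5,"travel": [0.001,0,0.0005],"twist": 0},
  {"jaw": 0.5,"travel": [0.002,0,0.0005],"twist": 0},
])

```text
t: 11.62
eef_pos: [497.4, -181.0, 63.2]
tcp_rot: [-3.141, 0.001, 0.118]
ft_force: [-4.2, -2.4, 6.3]
opening: 0.5
grip_force: 3.1
```

Emit:
drive_tool([
  {"jaw": 0.5,"travel": [0.0015,0,0],"twist": 0},
  {"jaw": 0.5,"travel": [0.003,0,0],"twist": 0},
  {"jaw": 0.5,"travel": [0.0045,0,0],"twist": 0},
  {"jaw": 0.5,"travel": [0.006,0,0],"twist": 0},
])

```text
t: 11.95
eef_pos: [503.4, -180.3, 63.1]
tcp_rot: [-3.141, 0.001, 0.118]
ft_force: [-3.0, -0.6, 6.3]
opening: 0.501
grip_force: 3.1
```

Run:
```python
from h import *
rest()
im,c=dial("top");cv2.imwrite("pics/d8.png",im)
```

```text
F [-2.79 -0.65  6.17] sd [0.57 0.53 0.61] scale xy -87.5 -87.7 z 63.16
```

View pics/d8.png

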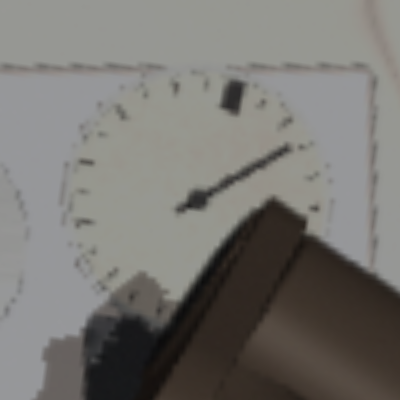

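Mark now at (233,96), which is 0.33 rad; needle at 1.06 rad. The roll tracks without slip at 6.2 N. About 36 mm remain.

Emit:
drive_tool([
  {"jaw": 0.5,"travel": [0.0015,0,0],"twist": 0},
  {"jaw": 0.5,"travel": [0.003,0,0],"twist": 0},
  {"jaw": 0.5,"travel": [0.0045,0,0],"twist": 0},
  {"jaw": 0.5,"travel": [0.006,0,0],"twist": 0},
  {"jaw": 0.5,"travel": [0.0075,0,0],"twist": 0},
  {"jaw": 0.5,"travel": [0.0075,0,0],"twist": 0},
])

```text
t: 12.75
eef_pos: [511.0, -179.4, 63.1]
tcp_rot: [-3.141, 0.001, 0.118]
ft_force: [-2.9, -0.7, 5.7]
opening: 0.506
grip_force: 3.1
```

Emit:
drive_tool([
  {"jaw": 0.5,"travel": [0,0,-0.003],"twist": 0},
  {"jaw": 0.5,"travel": [0,0,-0.006],"twist": 0},
  {"jaw": 0.5,"travel": [-0.008,0,-0.006],"twist": 0},
  {"jaw": 0.5,"travel": [-0.0155,0,-0.006],"twist": 0},
  {"jaw": 0.5,"travel": [-0.0155,0,-0.003],"twist": 0},
  {"jaw": 0.5,"travel": [-0.0155,0,-0.0015],"twist": 0},
  {"jaw": 0.5,"travel": [-0.0155,0,-0.0005],"twist": 0},
  {"jaw": 0.5,"travel": [-0.0155,0,0],"twist": 0},
])

```text
t: 13.42
eef_pos: [495.8, -181.2, 63.1]
tcp_rot: [-3.141, 0.0, 0.118]
ft_force: [-2.4, 0.7, 6.9]
opening: 0.499
grip_force: 3.3
```

```bash
cat >> h.py <<'E'
def angles():
    im,_=dial("top");g=cv2.cvtColor(im,cv2.COLOR_BGR2GRAY)
    p=cv2.warpPolar(g,(140,720),(197,200),140,cv2.WARP_POLAR_LINEAR).astype(float) # row = 0.5 deg cw from right
    a=(np.arange(720)*0.5+90)%360
    for n,lo,hi in(("mid r 35-80",35,80),("r 95-115",95,115)):
        m=p[:,lo:hi].mean(1);k=(a<150)
        print(n,[(float(x),int(y)) for x,y in sorted(zip(a[k],m[k])) if y<np.median(m[k])-25][::2])
E
python3 - <<'E'
from h import *
rest();angles()
E
```

```text
F [-2.67 -0.44  5.77] sd [0.32 0.33 0.35] scale xy -95.3 -87.7 z 63.19
mid r 35-80 [(54.0, 118), (55.0, 107), (56.0, 95), (57.0, 82), (58.0, 72), (59.0, 64), (60.0, 62), (61.0, 66), (62.0, 75), (63.0, 88), (64.0, 103), (65.0, 116), (115.0, 116), (116.0, 113), (117.0, 112), (118.0, 110), (119.0, 109), (120.0, 107), (121.0, 106), (122.0, 104), (123.0, 103), (124.0, 102), (125.0, 101), (126.0, 100), (127.0, 99), (128.0, 99), (129.0, 98), (130.0, 98), (131.0, 97), (132.0, 97), (133.0, 96), (134.0, 97), (135.0, 97), (136.0, 97), (137.0, 98), (138.0, 98), (139.0, 99), (140.0, 99), (141.0, 100), (142.0, 100), (143.0, 101), (144.0, 101), (145.0, 102), (146.0, 102), (147.0, 103), (148.0, 103), (149.0, 104)]
r 95-115 [(22.5, 104), (23.5, 81), (24.5, 64), (25.5, 53), (26.5, 48), (27.5, 46), (28.5, 47), (29.5, 48), (30.5, 59), (31.5, 81), (32.5, 109), (57.5, 106), (58.5, 94), (59.5, 89), (60.5, 92), (61.5, 103), (107.0, 103), (108.0, 81), (109.0, 61), (110.0, 46), (111.0, 40), (112.0, 37), (113.0, 37), (114.0, 38), (115.0, 39), (116.0, 40), (117.0, 41), (118.0, 41), (119.0, 41), (120.0, 41), (121.0, 41), (122.0, 40), (123.0, 41), (124.0, 41), (125.0, 40), (126.0, 40), (127.0, 41), (128.0, 41), (129.0, 40), (130.0, 41), (131.0, 40), (132.0, 40), (133.0, 40), (134.0, 40), (135.0, 40), (136.0, 41), (137.0, 40), (138.0, 40), (139.0, 41), (140.0, 41), (141.0, 40), (142.0, 40), (143.0, 40), (144.0, 40), (145.0, 40), (146.0, 40), (147.0, 40), (148.0, 40), (149.0, 40)]
```

Needle 59.8°, mark 27.5°: 28 mm of rim remain. Stroke two is 15 mm, then back.

Emit:
drive_tool([
  {"jaw": 0.5,"travel": [0.002,0,0],"twist": 0},
  {"jaw": 0.5,"travel": [0.004,0,0],"twist": 0},
  {"jaw": 0.5,"travel": [0.006,0,0],"twist": 0},
  {"jaw": 0.5,"travel": [0.0085,0,0],"twist": 0},
  {"jaw": 0.5,"travel": [0.011,0,0],"twist": 0},
  {"jaw": 0.5,"travel": [0.0135,0,0],"twist": 0},
  {"jaw": 0.5,"travel": [0.0155,0,0],"twist": 0},
  {"jaw": 0.5,"travel": [0.0155,0,0],"twist": 0},
])

```text
t: 14.38
eef_pos: [511.4, -179.3, 63.2]
tcp_rot: [-3.142, 0.0, 0.118]
ft_force: [-3.4, 0.5, 5.7]
opening: 0.499
grip_force: 2.9
```

Emit:
drive_tool([
  {"jaw": 0.5,"travel": [0,0,-0.003],"twist": 0},
  {"jaw": 0.5,"travel": [0,0,-0.006],"twist": 0},
  {"jaw": 0.5,"travel": [-0.008,0,-0.006],"twist": 0},
  {"jaw": 0.5,"travel": [-0.0155,0,-0.006],"twist": 0},
  {"jaw": 0.5,"travel": [-0.0155,0,-0.003],"twist": 0},
  {"jaw": 0.5,"travel": [-0.0155,0,-0.0015],"twist": 0},
  {"jaw": 0.5,"travel": [-0.0155,0,-0.0005],"twist": 0},
  {"jaw": 0.5,"travel": [-0.0155,0,0],"twist": 0},
])

```text
t: 15.05
eef_pos: [495.8, -181.3, 63.1]
tcp_rot: [-3.142, 0.0, 0.118]
ft_force: [-3.3, 0.0, 6.3]
opening: 0.5
grip_force: 3.3
```

Emit:
drive_tool([
  {"jaw": 0.5,"travel": [0.002,0,0],"twist": 0},
  {"jaw": 0.5,"travel": [0.004,0,0],"twist": 0},
  {"jaw": 0.5,"travel": [0.006,0,0],"twist": 0},
  {"jaw": 0.5,"travel": [0.0075,0,0],"twist": 0},
  {"jaw": 0.5,"travel": [0.009,0,0],"twist": 0},
  {"jaw": 0.5,"travel": [0.01,0,0],"twist": 0},
  {"jaw": 0.5,"travel": [0.01,0,0],"twist": 0},
])

```text
t: 15.63
eef_pos: [505.8, -180.0, 63.2]
tcp_rot: [-3.142, 0.0, 0.118]
ft_force: [-3.7, 0.2, 6.4]
opening: 0.501
grip_force: 2.9
```

```bash
python3 - <<'E' | sed 's/(1[01][0-9]\.0.*//'
from h import *
rest();angles()
E
```

```text
F [-2.94 -0.21  5.59] sd [0.19 0.39 0.32] scale xy -85.3 -87.7 z 63.25
mid r 35-80 [(56.0, 96), (57.0, 84), (58.0, 73), (59.0, 66), (60.0, 63), (61.0, 67), (62.0, 76), (63.0, 89), (93.5, 97), (94.5, 93), (95.5, 89), (96.5, 87), (97.5, 84), (98.5, 83), (99.5, 80), (100.5, 78), (101.5, 75), (102.5, 73), (103.5, 71), (104.5, 69), (105.5, 68), (106.5, 67), (107.5, 66), (108.5, 65), (109.5, 64), (110.5, 63), (111.5, 62), (112.5, 61), (113.5, 61), (114.5, 60), (115.5, 59), (116.5, 59), (117.5, 58), (118.5, 58), (119.5, 58), (120.5, 59), (121.5, 58), (122.5, 57), (123.5, 57), (124.5, 56), (125.5, 55), (126.5, 55), (127.5, 55), (128.5, 55), (129.5, 55), (130.5, 54), (131.5, 54), (132.5, 54), (133.5, 54), (134.5, 54), (135.5, 54), (136.5, 54), (137.5, 54), (138.5, 54), (139.5, 54), (140.5, 54), (141.5, 54), (142.5, 55), (143.5, 56), (144.5, 57), (145.5, 58), (146.5, 59), (147.5, 60), (148.5, 61), (149.5, 62)]
r 95-115 [(51.5, 108), (52.5, 83), (53.5, 64), (54.5, 54), (55.5, 50), (56.5, 50), (57.5, 47), (58.5, 45), (59.5, 49), (60.5, 62), (61.5, 87), (94.5, 110), (95.5, 89), (96.5, 70), (97.5, 66), (98.5, 61), (99.5, 53), (100.5, 48), (101.5, 45), (102.5, 52), (103.5, 60), (104.5, 59), (105.5, 49), (106.5, 42), (107.5, 39), (108.5, 36), (109.5, 34), (110.5, 34), (111.5, 33), (112.5, 33), (113.5, 35), (114.5, 35), (115.5, 34), (116.5, 34), (117.5, 34), (118.5, 34), (119.5, 35), (120.5, 35), (121.5, 35), (122.5, 35), (123.5, 36), (124.5, 36), (125.5, 37), (126.5, 37), (127.5, 37), (128.5, 37), (129.5, 37), (130.5, 38), (131.5, 38), (132.5, 38), (133.5, 37), (134.5, 37), (135.5, 37), (136.5, 38), (137.5, 39), (138.5, 39), (139.5, 39), (140.5, 39), (141.5, 40), (142.5, 41), (143.5, 41), (144.5, 41), (145.5, 41), (146.5, 41), (147.5, 41), (148.5, 41), (149.5, 42)]
```

Mark at 56.9°, needle at 60.0°: 2.6 mm more, then lift straight up, back away and check.

Emit:
drive_tool([
  {"jaw": 0.5,"travel": [0.001,0,0],"twist": 0},
  {"jaw": 0.5,"travel": [0.002,0,0],"twist": 0},
  {"jaw": 0.5,"travel": [0.0026,0,0],"twist": 0},
  {"jaw": 0.5,"travel": [0.0026,0,0],"twist": 0},
  {"jaw": 0.5,"travel": [0.0026,0,-0.0015],"twist": 0},
  {"jaw": 0.5,"travel": [0.0026,0,-0.006],"twist": 0},
  {"jaw": 0.5,"travel": [0.0026,0,-0.025],"twist": 0},
  {"jaw": 0.5,"travel": [0.0026,0,-0.06],"twist": 0},
])

```text
t: 16.6
eef_pos: [507.3, -179.2, 121.3]
tcp_rot: [-3.139, 0.004, 0.118]
ft_force: [-0.2, -1.2, 0.7]
opening: 0.499
grip_force: 0.0
```

Emit:
drive_tool([
  {"jaw": 0.5,"travel": [-0.005,0.03,-0.03],"twist": 0},
  {"jaw": 0.5,"travel": [-0.03,0.06,-0.06],"twist": 0},
  {"jaw": 0.5,"travel": [-0.05,0.1,-0.08],"twist": 0},
  {"jaw": 0.5,"travel": [-0.06,0.14,-0.08],"twist": 0},
  {"jaw": 0.5,"travel": [-0.06,0.17,-0.08],"twist": 0},
  {"jaw": 0.5,"travel": [-0.06,0.18,-0.08],"twist": 0},
  {"jaw": 0.5,"travel": [-0.06,0.18,-0.08],"twist": 0},
  {"jaw": 0.5,"travel": [-0.06,0.18,-0.08],"twist": 0},
])

```text
t: 17.27
eef_pos: [469.7, -365.3, 202.6]
tcp_rot: [-3.141, 0.0, 0.117]
ft_force: [-0.3, 0.6, -0.2]
opening: 0.503
grip_force: 0.0
```

Run:
```python
from h import *
c=read_camera("top");d,_=dial("top")
a=cv2.resize(bgr(c)[165:275,240:380],None,fx=2.85,fy=2.85,interpolation=cv2.INTER_CUBIC)
a=cv2.copyMakeBorder(a,0,400-a.shape[0],0,400-a.shape[1],cv2.BORDER_CONSTANT)
cv2.imwrite("pics/f9.png",np.clip(np.hstack([d,a])*1.5,0,255).astype(np.uint8));rest(2)
```

```text
F [-0.81 -0.13  0.02] sd [0.28 0.31 0.16] scale xy -142.2 -266.3 z 203.09
```

View pics/f9.png

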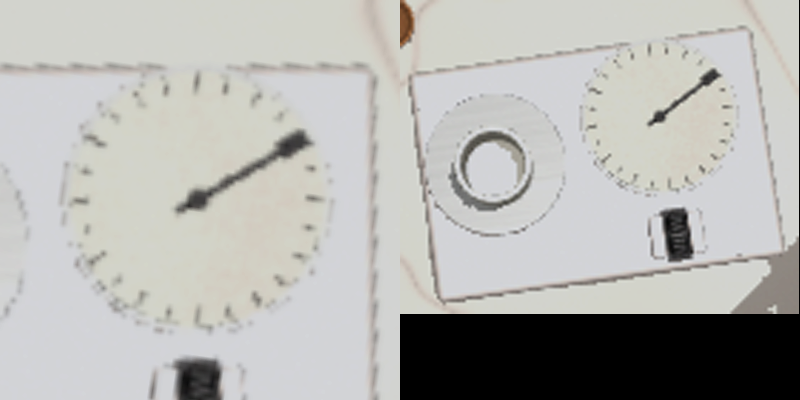

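The needle runs straight through the middle of the zero mark at (292,144). The cup stands upright at (493,167) on the pan centred at (495,165), and the arm is clear.

```bash
python3 -c "
from cell import *
print(job_done())"
```

```text
the job is handed in; nothing more can be done
None
```

The plain cup stands upright in the middle of the pan, the zero mark is back under the needle, nothing else was touched, and I handed the job in at about 17 s with the arm clear.

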